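# Register a load-cell bar on jig pins, then set it on the calibration stand

### The arm

A 6-joint arm with a two-finger parallel gripper is mounted at the origin on the work surface. World frame = base frame: x ahead of the robot, y to its left, z up, the work surface at z = 0. Lengths are in m, angles in degrees, forces in N, time in s.
With the tool pointing down it reaches from about 0.375 to 0.9 m from the base axis. Payload 3.1 kg.
Tool frame: the origin (TCP) lies at the very end of the fingers, on their centre line; the grasp point (between the pads) lies 19 mm behind it (bot.grip_point_offset is the distance from the TCP to the grasp point, in m); z points along the fingers, x is the direction in which the jaws open and shut, and the axes are right-handed (so a half turn about z gives the same grasp; the last joint's range is limited). The gripper opens to 87 mm and grips with 3 to 60 N. Pads are 19 mm wide; open, the fingers measure 117 mm over their backs; the gripper's body (75 mm by 190 mm) begins 51 mm behind the grasp point.
Start: joints at [-85.629, 30.224, 82.088, -0, 67.689, -10.227], TCP at [0.158, -0.605, 0.223] pointing down, gripper open.
Joint ranges: [-176.69, 176.69], [-43.24, 126.21], [12.49, 139.97], [-82, 262], [0, 151.66], [-163.58, 163.58]. Speed limits (degrees/s): [159.86, 159.86, 180, 180, 180, 180].

### API

Orientations are given as a 3x3 rotation matrix whose columns are the frame's x, y, z axes.
In Python, from rig import bot, capture, recognise, place_of gives the robot as it stands.
- The arm moves only by the tool send_rows, never from a script. Its argument "motion" is a list of rows, each a list of 2 entries, a list of its own where there are three numbers: the shift along the tool's x, y, z in mm, then the turn about the tool's z in rad. A call has exactly 5 rows; each row shifts and turns the pose as measured when the row begins, along the tool's axes as they then stand; what a row does not reach is not made up. A row lasts 1/12 s, in which the tool goes at most 41.7 mm and 7.16 degrees, less where a joint would pass 70% of its speed; a pose out of reach is approached as far as the arm can. A call with a gripper value outside its range is refused whole. "gripper" is the closure, from 0 (fully open) to 1 (shut), set as the call begins (left out, the last holds). The fingers move at their own pace and stop on an object; the grip force is fixed at half the most. Time passes only in rows, so rows that do not move let the fingers close, or fill a call up. It gives the time, the measured TCP pose, the force and the opening at its end, in the units of the state.
- bot.read_state(): the state, without advancing time (a new reading comes with each control period).
- capture(name): name is "scene" or "top"; returns a dict with "image" (400x640x3 uint8, blue, green, red), "fx", "fy", "cx", "cy" (pixels), "dist_coeffs" ([k1, k2, p1, p2, k3] as OpenCV has them; the pictures are not rectified), "rvec" (rotation vector, rad) and "tvec" (3), from world to camera coordinates, as OpenCV has them. Camera axes: x right, y down, z forward; pixel columns grow to the right and rows downward; lengths in m; the calibration is good to about 2 mm. A picture is of the moment at which its call begins. There is no depth.
- bot.hand_in(): hands the job in, once; it reports no verdict.
Trained networks look in the newest picture that a camera, given by its name, has taken for a name from the list of things; names that differ only in an ending like _2 or _b are one class to them, and where a whole thing is asked for, a point or a joint stands for the part that bears it (a point fixed in the world has none). Each returns a list of dicts, best first, with "p" (0 to 1); they miss things now and then, are a little off and sometimes report something else, mostly with a low value. They report only what shows in the picture. A call takes as long as a camera call. They do not tell look-alikes from the thing itself.
- recognise(camera, target): "xy" ([column, row] in pixels, amid what is visible of it).
- place_of(camera, target): "xy" ([column, row] in pixels: a listed point, or the origin of a listed thing).
The state is a dict: "time_s": time; "joint_positions": joint angles; "qvel": joint speeds; "tau": joint torques, N m; "position": TCP position; "tcp_rot": TCP orientation; "force": force on the tool from outside, world axes, zero at the start; "moment": the same for the moment, N m; "opening": opening from 0.0 (shut) to 1.0 (fully open).
Only numpy, scipy, OpenCV 4.12 (cv2) and the standard library are available. Lean on these libraries where they do the work, as an engineer would, in place of code of your own. Each camera call takes 0.05 s, during which the arm holds its last target.

### The job

Keeping the aluminium load-cell bar flat on the dark jig plate, slide it sideways until its long edge is pressed flush against both side pins, then slide it along them until its end presses on the end pin; feel it seat firmly each time, but do not ram the pins. Only then grip the bar at the middle of its length, lift it straight up, and lay it gently and centred on the two steel rests of the green stand, its ends flush with the rests' outer faces, and let go. Leave the other things on the table where they are.

Things in the scene. Friction and masses are not known exactly. Their poses are not given: they have to be found in the camera images.
- bar_center (a point): Centre (half-way up) of the loose bar: a flat aluminium planar load cell, 60 mm wide (its x) x 150 mm long (its y) x 12 mm thick (its z, up), about 0.3 kg, with a black patch and two short red marks at its mid-length. It starts lying on the jig plate, askew, short of the pins on both sides. It drags on the plate: sliding it takes about 2 to 8 N, and pressing down on it adds to the drag; a steady push of about 10 to 20 N seats it on rigid pins. Either end may lead.
- jig: Fixed jig: a dark steel base plate 190 mm (its x) x 240 mm (its y), 10 mm thick, bolted to the table; origin at the centre of its underside. Three brass pins stand on it: two side pins on its +x side, one end pin on its +y side.
- home (a point): Point on the jig where the bar's centre lies when the bar is fully home against all three pins (16 mm above the table, 6 mm above the plate). Its axes are the jig's: the home bar's length lies along y.
- side_stops: The two rigid brass side pins of the jig, each 18 mm in diameter, 22 mm tall, centres 70 mm apart along jig y. Origin on the plate's top, midway between the pins, on the line where their faces touch the bar's long edge (30 mm in jig +x from home). A finger up to 40 mm wide fits between them.
- end_stop: The single rigid brass end pin, 18 mm in diameter, 22 mm tall, on the home bar's centre line. Origin on the plate's top at the point of its face that touches the bar's end (75 mm in jig +y from home).
- stand: Fixed calibration stand: green base plate 110 mm (its x) x 190 mm (its y) x 8 mm, with two steel rests; origin at the centre of its underside. Rests: each 60 mm along x, 20 mm along y, tops 40 mm above the table, centred at y = -65 and +65 mm, so their outer faces are 150 mm apart and the space between them is 110 mm. The bar is to lie along y, just covering them.
- rest_top (a point): Centre point between the rests at the height of their tops (40 mm above the table); axes as the stand's. The bar's centre belongs 6 mm above this point.
- weight_a: Bystander: polished steel knobbed weight, 42 mm across, 62 mm tall; origin at its underside (loose).
- weight_b: Bystander: polished steel knobbed weight, 36 mm across, 50 mm tall; origin at its underside (loose).
- canister_a: Bystander: black weight canister, 68 mm across, 75 mm tall; origin at its underside (loose).
- canister_b: Bystander: black weight canister with grey cap, 60 mm across, 65 mm tall; origin at its underside (loose).
- red_cap: Bystander: red plastic cap, 64 mm across, 26 mm tall; origin at its underside (loose).
- driver: Bystander: screwdriver with a red handle, 170 mm long, lying down; origin at its underside (loose).
- bar: The same bar; origin at the centre of its underside, axes as at bar_center.
Things that resemble listed ones, but are neither listed nor needed, are in the scene too. Of the things shaped like the bar, the aluminium one is meant.

How it is judged (in metres and radians):
On the way, in this order (a step that is already met when the one before it is completed fails the run):
1. the bar's long edge is pressed (over 2 N) flush against the side pins (within 2.5 mm and 0.025 rad) (x of bar_center in the frame of home between -0.0025 and 0.0025 m and angle between the y axis of bar_center and the y axis of home, either way round below 0.025 rad and contact force between bar and side_stops above 2 N), for 0.1 s.
2. the bar's end is pressed (over 2 N) against the end pin, with the bar home within 2.5 mm each way and 0.025 rad (x of bar_center in the frame of home between -0.0025 and 0.0025 m and angle between the y axis of bar_center and the y axis of home, either way round below 0.025 rad and y of bar_center in the frame of home between -0.0025 and 0.0025 m and contact force between bar and end_stop above 2 N), for 0.1 s.
3. the bar is held between the fingers within 7 mm of its mid-length and lifted at least 25 mm off the jig plate (y of the grasp point in the frame of bar_center between -0.007 and 0.007 m and height (world z) of bar_center above 0.041 m and contact force between the fingers and bar above 1 N), for 0.1 s.
At the end, for the whole second after the job is handed in: The bar lies flat on both rests of the stand, its centre within 5 mm of the rests' centre in both directions, parallel within 0.06 rad, at rest and released (x of bar_center in the frame of rest_top between -0.005 and 0.005 m and y of bar_center in the frame of rest_top between -0.005 and 0.005 m and z of bar_center in the frame of rest_top between 0.003 and 0.009 m and angle between the y axis of bar_center and the y axis of rest_top, either way round below 0.06 rad and linear speed of bar below 0.01 m/s and contact force between the fingers and bar below 0.1 N); the robot touches nothing.
It fails at once if the bar lifted off the jig plate anywhere but at home against the pins (height (world z) of bar_center between 0.024 and 0.034 m and horizontal distance between bar_center and home above 0.02 m and horizontal distance between bar_center and rest_top above 0.1 m).
It fails at once if a pin rammed with over 45 N (contact force between bar and side_stops above 45 N or contact force between bar and end_stop above 45 N).
It fails at once if the bar dropped or pressed on the stand with over 45 N (contact force between bar and stand above 45 N).
It fails at once if a bystander moved more than 25 mm (distance of any of weight_a, weight_b, canister_a, canister_b, red_cap, driver from where it was at the start of the episode above 0.025 m).
It also fails if it takes over 72 s, if anything falls off the work surface, if the arm or the gripper's body presses on something with over 40 N, if the wrist force passes 120 N, or if a joint passes its speed limit or range.

## Working session

There is one attempt and no reset: what is moved stays moved. The work goes in short steps, Python scripts to look and compute and a tool call to move; the robot and the scene stay as the last step left them, time stands still between calls to the robot, and variables do not carry over. Pictures are saved under pics/ and viewed, and the job is handed in when it is done.

Besides the shell and the picture viewer there is one more tool, called in YAML: its name, and indented under it one key for each argument. send_rows: Moves the arm, as the interface text tells. Its arguments: {"type":"object","properties":{"motion":{"type":"array","items":{"type":"array"}},"gripper":{"type":"number"}},"required":["motion"]}

```bash
ls; mkdir -p pics; python3 - <<'E'
from rig import bot,capture,recognise,place_of
import cv2
for c in("scene","top"):
    d=capture(c); cv2.imwrite(f"pics/{c}0.png",d["image"])
    print(c,d["fx"],d["fy"],d["cx"],d["cy"],d["dist_coeffs"],d["rvec"],d["tvec"])
    for t in("bar_center","jig","home","side_stops","end_stop","stand","rest_top","bar"):
        try: print(t,[( [round(float(v),1) for v in r["xy"]],round(r["p"],2)) for r in place_of(c,t)][:4])
        except Exception as e: print(t,e)
print(bot.read_state())
E
```

```text
pics
scene 430.77828099547844 430.77828099547844 321.8010230774223 201.63610199202577 [0.00456189 0.         0.         0.         0.        ] [ 1.49929931  2.12760221 -0.84554225] [ 0.17561374 -0.29824856  1.65485233]
bar_center [([397.3, 239.7], 0.59), ([391.1, 194.2], 0.59), ([454.2, 191.5], 0.57)]
jig [([388.5, 246.5], 0.83)]
home [([396.6, 257.9], 0.91), ([394.2, 265.4], 0.7)]
side_stops [([392.7, 265.2], 0.61), ([393.6, 239.5], 0.16)]
end_stop [([417.1, 268.0], 0.57)]
stand [([262.7, 213.3], 0.66)]
rest_top [([260.2, 204.0], 0.62)]
bar [([394.5, 188.3], 0.83), ([393.9, 240.3], 0.61), ([456.5, 195.4], 0.58), ([421.0, 263.6], 0.36)]
top 362.49908411336196 362.49908411336196 319.09295294155334 193.6310987558141 [-0.07665561  0.          0.          0.          0.        ] [ 2.16563525 -2.22134573  0.06571849] [0.00407441 0.49552525 1.34747418]
bar_center [([251.3, 190.1], 0.84), ([219.4, 255.5], 0.79), ([270.2, 240.1], 0.65)]
jig [([256.9, 184.7], 0.69), ([252.2, 174.7], 0.67)]
home [([250.1, 173.0], 0.8), ([195.1, 208.5], 0.56)]
side_stops [([366.1, 177.9], 0.66), ([251.0, 163.6]
[... 238 characters left out ...]
.20864178e+01, -5.38731155e-04,
        6.76889454e+01, -1.02264534e+01]), 'qvel': array([-0.14733652, -0.01249933, -0.04465373, -0.07053486,  0.02704676,
       -0.00618337]), 'tau': array([ 1.09845796e-04, -4.39997005e+01, -1.76988387e+01,  6.34991191e-02,
        5.03446371e-02, -1.37191250e-05]), 'position': array([ 0.15753645, -0.60481106,  0.2225674 ]), 'tcp_rot': array([[ 2.52007168e-01, -9.67725368e-01, -5.69839546e-06],
       [-9.67725367e-01, -2.52007167e-01, -3.95963442e-05],
       [ 3.68823503e-05,  1.54930444e-05, -9.99999999e-01]]), 'force': array([-0.08562136, -0.2203838 , -0.26734122]), 'moment': array([-0.04135262,  0.01804988,  0.02072176]), 'opening': 0.9982320448620667}
```

```bash
python3 - <<'E'
import cv2
a=cv2.imread("pics/top0.png")[100:300,160:430]
cv2.imwrite("pics/topz.png",cv2.resize(a,(800,592),interpolation=cv2.INTER_CUBIC))
a=cv2.imread("pics/scene0.png")[150:310,220:500]
cv2.imwrite("pics/scenez.png",cv2.resize(a,(800,457),interpolation=cv2.INTER_CUBIC))
E
```

```text
(no output)
```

View pics/top0.png

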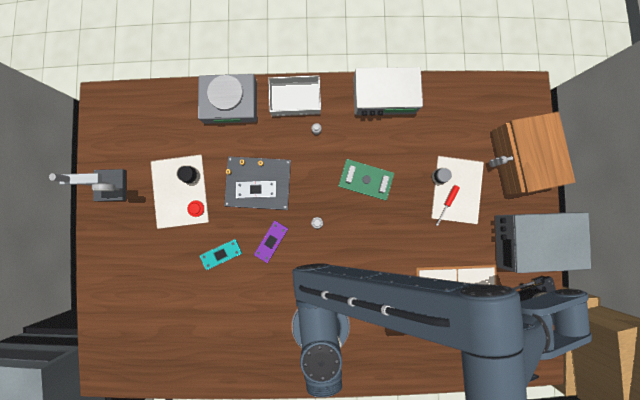

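View pics/topz.png

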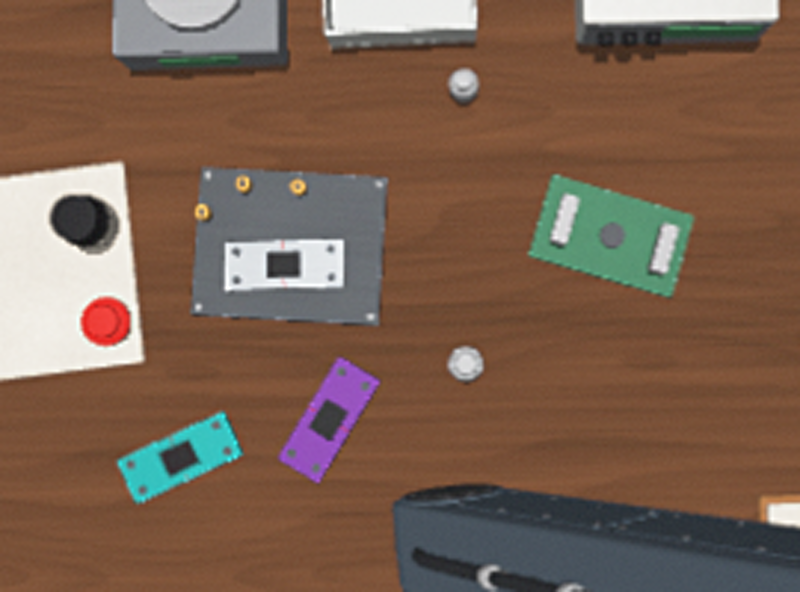

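View pics/scenez.png

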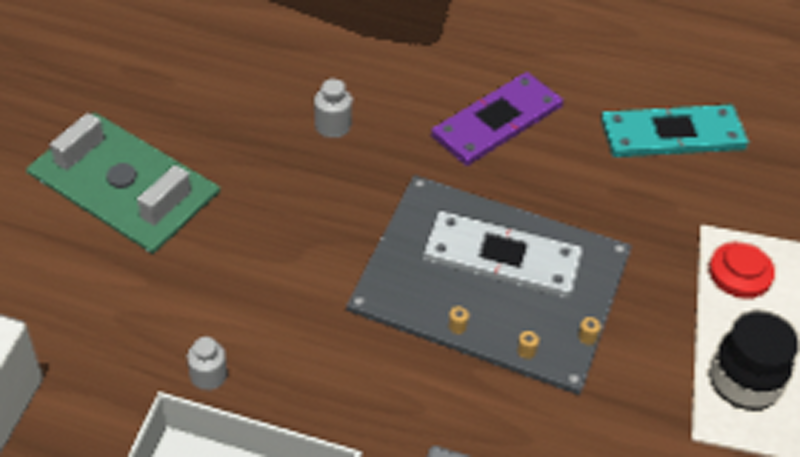

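View pics/scene0.png

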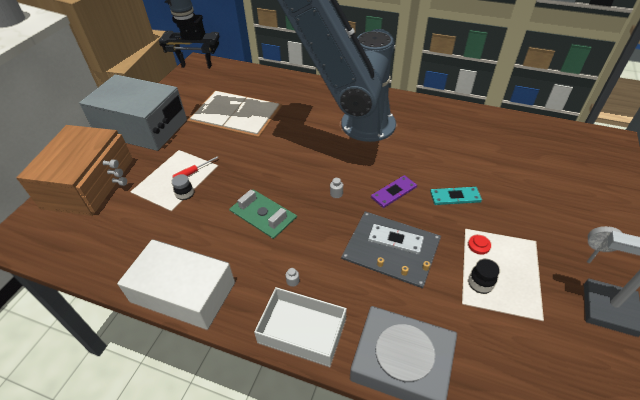

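Top view: the aluminium bar is on the jig at about (256,189), with the side pins at (242,162) and (261,163) and the end pin at (228,171). The stand is at (366,179). The teal and purple bars are decoys. Next I'll fit poses to the silhouettes in both cameras.

```bash
cat > vis.py <<'E'
import numpy as np,cv2
from scipy.optimize import minimize
S=6
def boxpts(p,lx,ly,z0,z1,ox=0,oy=0):
    x,y,a=p; c,s=np.cos(a),np.sin(a)
    o=[]
    for sx in(-1,1):
        for sy in(-1,1):
            u,v=ox+sx*lx/2,oy+sy*ly/2
            for z in(z0,z1): o.append((x+c*u-s*v,y+s*u+c*v,z))
    return np.array(o)
def proj(d,P):
    K=np.array([[d["fx"],0,d["cx"]],[0,d["fy"],d["cy"]],[0,0,1]])
    return cv2.projectPoints(np.asarray(P,float).reshape(-1,3),np.array(d["rvec"],float),np.array(d["tvec"],float),K,np.array(d["dist_coeffs"],float))[0].reshape(-1,2)
def unproj(d,uv,z):
    K=np.array([[d["fx"],0,d["cx"]],[0,d["fy"],d["cy"]],[0,0,1]])
    n=cv2.undistortPoints(np.array([[uv]],float),K,np.array(d["dist_coeffs"],float)).ravel()
    R=cv2.Rodrigues(np.array(d["rvec"],float))[0];C=-R.T@np.array(d["tvec"],float).ravel()
    r=R.T@np.array([n[0],n[1],1]);return C+r*(z-C[2])/r[2]
BOX={"bar":lambda p:[boxpts(p,.06,.15,.010,.022)],
 "jig":lambda p:[boxpts(p,.19,.24,0,.010)],
 "stand":lambda p:[boxpts(p,.11,.19,0,.008),boxpts(p,.06,.02,.008,.04,0,.065),boxpts(p,.06,.02,.008,.04,0,-.065)],
 "barst":lambda p:[boxpts(p,.06,.15,.040,.052)]}
def maskof(big,name):
    f=big.astype(float);b,g,r=f[...,0],f[...,1],f[...,2]
    mx=f.max(2);mn=f.min(2)
    if name[:3]=="bar": m=(mn>135)&(mx-mn<40)
    elif name=="jig": m=(r<b+8)
    else: m=(g>r+8)|((mx-mn<30)&(mn>90))
    return m.astype(np.uint8)
def fit(d,name,p0,pad=14,dbg=None):
    uv=np.vstack([proj(d,q) for q in BOX[name](p0)])
    x0,y0=np.floor(uv.min(0)-pad).astype(int);x1,y1=np.ceil(uv.max(0)+pad).astype(int)
    im=d["image"][y0:y1,x0:x1]
    big=cv2.resize(im,None,fx=S,fy=S,interpolation=cv2.INTER_CUBIC)
    m=maskof(big,name)
    m=cv2.morphologyEx(m,cv2.MORPH_OPEN,np.ones((5,5),np.uint8))
    cs,_=cv2.findContours(m,cv2.RETR_EXTERNAL,cv2.CHAIN_APPROX_NONE)
    c=max(cs,key=cv2.contourArea);m=np.zeros_like(m);cv2.drawContours(m,[c],-1,1,-1)
    def rend(p):
        r=np.zeros(m.shape,np.uint8)
        for q in BOX[name](p):
            t=(proj(d,q)-[x0,y0]+.5)*S-.5
            h=cv2.convexHull(t.astype(np.float32))
            cv2.fillConvexPoly(r,np.round(h*16).astype(np.int32),1,shift=4)
        return r
    def cost(v):
        p=(v[0]/1000,v[1]/1000,v[2]/100)
        return np.count_nonzero(rend(p)!=m)
    v=np.array([p0[0]*1000,p0[1]*1000,p0[2]*100])
    for st in(8,3,1.):
        sim=np.vstack([v,v+[st,0,0],v+[0,st,0],v+[0,0,st]])
        v=minimize(cost,v,method="Nelder-Mead",options=dict(initial_simplex=sim,xatol=.02,fatol=.5)).x
    p=np.array([v[0]/1000,v[1]/1000,v[2]/100])
    if dbg:
        cs,_=cv2.findContours(rend(p),cv2.RETR_EXTERNAL,cv2.CHAIN_APPROX_NONE)
        cv2.drawContours(big,cs,-1,(0,0,255),1)
        cs,_=cv2.findContours(m,cv2.RETR_EXTERNAL,cv2.CHAIN_APPROX_NONE)
        cv2.drawContours(big,cs,-1,(255,0,255),1)
        cv2.imwrite(dbg,big)
    return p,cost(v)/m.sum()
E
python3 - <<'E'
from vis import *
from rig import capture
D={c:capture(c) for c in("scene","top")}
d=D["top"]
g={"bar":(256,189,.022,-.03),"jig":(257.5,183.5,.01,-.05),"stand":(366,179.5,.008,-.28)}
for n,(u,v,z,a) in g.items():
    q=unproj(d,(u,v),z)
    for c in D:
        p,e=fit(D[c],n,(q[0],q[1],a),dbg=f"pics/fit_{n}_{c}.png")
        print(n,c,np.round(p,4),round(e,3))
for n,uv in(("s1",(241.8,161.5)),("s2",(260.5,162.5)),("e",(228,171))): print(n,unproj(d,uv,.032))
for n,uv in(("s1",(380.5,259.5)),("s2",(405,268)),("e",(426.5,263.3))): print(n,unproj(D["scene"],uv,.032))
ims=[]
for n in g:
    ims.append(np.hstack([cv2.resize(cv2.imread(f"pics/fit_{n}_{c}.png"),(390,195)) for c in D]))
cv2.imwrite("pics/fits.png",np.vstack(ims))
E
```

```text
bar scene [0.5124 0.232  0.0127] 0.128
bar top [0.5193 0.2303 0.0059] 0.032
jig scene [ 0.5415  0.2269 -0.0828] 0.051
jig top [ 0.5431  0.2257 -0.0814] 0.032
stand scene [ 0.5456 -0.1872 -0.3076] 0.028
stand top [ 0.5463 -0.1878 -0.3141] 0.009
s1 [0.62210129 0.2774679  0.032     ]
s2 [0.61638772 0.20730036 0.032     ]
e [0.58778506 0.3297966  0.032     ]
s1 [0.61642253 0.21156349 0.032     ]
s2 [0.62151622 0.28130284 0.032     ]
e [0.58704904 0.33318905 0.032     ]
```

View pics/fits.png

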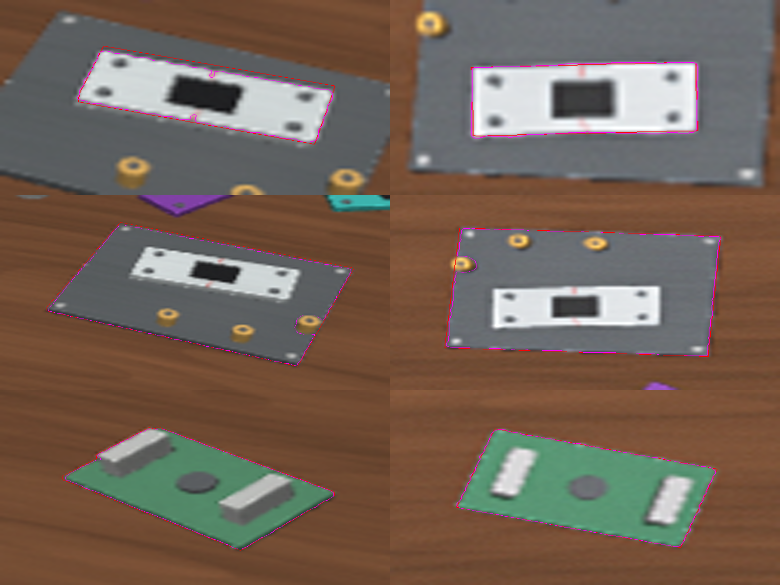

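```bash
cat > plan.py <<'E'
import sys,numpy as np
from rig import bot
# usage: plan.py x y z yawdeg [step_mm]
HOME=np.array([.5804,.2476]);A=-.0815
EX=np.array([np.cos(A),np.sin(A)]);EY=np.array([-np.sin(A),np.cos(A)])
def wr(a): return (a+np.pi)%(2*np.pi)-np.pi
def show():
    s=bot.read_state();p=s["position"];R=s["tcp_rot"];d=p[:2]-HOME
    print("t%.2f pos %s yaw %.2fdeg jig(mm) %.1f %.1f F %s (jig %.1f %.1f) open %.3f"%(s["time_s"],np.round(p,4),np.degrees(np.arctan2(R[1,0],R[0,0])),d@EX*1e3,d@EY*1e3,np.round(s["force"],1),s["force"][:2]@EX,s["force"][:2]@EY,s["opening"]))
    return s
def plan(t,yaw,step=40,n=5):
    s=show();p=s["position"].copy();R=s["tcp_rot"];a=np.arctan2(R[1,0],R[0,0])
    rows=[]
    for i in range(n):
        d=np.array(t)-p;L=np.linalg.norm(d)*1e3;dd=d*min(1,step/max(L,1e-9))
        X=np.array([np.cos(a),np.sin(a),0]);Y=np.array([np.sin(a),-np.cos(a),0])
        da=np.clip(wr(np.radians(yaw)-a),-.12,.12)
        rows.append([[round(float(v)*1e3,1) for v in(dd@X,dd@Y,-dd[2])],round(float(-da),3)])
        p=p+dd;a+=da
    print(rows)
if __name__=="__main__":
    v=[float(q) for q in sys.argv[1:]]
    plan(v[:3],v[3],*v[4:5])
E
python3 plan.py 0.50 -0.25 0.22 -4.67
```

```text
t1.00 pos [ 0.1576 -0.6048  0.2226] yaw -75.40deg jig(mm) -352.0 -884.0 F [ 0.3  0.1 -0. ] (jig 0.3 0.2) open 1.002
[[[-20.8, -34.1, 0.2], -0.12], [[-16.6, -36.4, 0.2], -0.12], [[-12.1, -38.1, 0.2], -0.12], [[-7.5, -39.3, 0.2], -0.12], [[-2.7, -39.9, 0.2], -0.12]]
```

send_rows:
  motion:
    - [[-21,-34,0],-0.12]
    - [[-17,-36,0],-0.12]
    - [[-12,-38,0],-0.12]
    - [[-8,-39,0],-0.12]
    - [[-3,-40,0],-0.12]
  gripper: 1.0

```text
time_s: 1.42
position: [0.2924, -0.4646, 0.2216]
tcp_rot: [[0.762, -0.648, -0.001], [-0.648, -0.762, -0.01], [0.006, 0.008, -1.0]]
force: [0.7, -0.4, -0.1]
opening: 0.707
```

```bash
python3 plan.py 0.50 -0.25 0.22 -4.67
```

```text
t1.42 pos [ 0.2924 -0.4646  0.2216] yaw -40.36deg jig(mm) -229.1 -733.2 F [ 0.7 -0.4 -0.1] (jig 0.7 -0.3) open 0.707
[[[2.6, -39.9, 0.2], -0.12], [[7.3, -39.3, 0.2], -0.12], [[12.0, -38.2, 0.2], -0.12], [[16.5, -36.4, 0.2], -0.12], [[20.7, -34.2, 0.2], -0.12]]
```

send_rows:
  motion:
    - [[3,-40,0],-0.12]
    - [[7,-39,0],-0.12]
    - [[12,-38,0],-0.12]
    - [[17,-36,0],-0.12]
    - [[21,-34,0],-0.12]

```text
time_s: 1.83
position: [0.4356, -0.3135, 0.221]
tcp_rot: [[0.997, -0.079, 0.001], [-0.079, -0.997, -0.012], [0.002, 0.012, -1.0]]
force: [0.5, -0.2, -0.0]
opening: 0.325
```

```bash
python3 plan.py 0.51 0.0 0.15 -4.67
```

```text
t1.83 pos [ 0.4356 -0.3135  0.221 ] yaw -4.50deg jig(mm) -98.6 -571.1 F [ 0.5 -0.2 -0. ] (jig 0.5 -0.1) open 0.325
[[[6.0, -38.6, 8.6], 0.003], [[5.9, -38.6, 8.6], -0.0], [[5.9, -38.6, 8.6], -0.0], [[5.9, -38.6, 8.6], -0.0], [[5.9, -38.6, 8.6], -0.0]]
```

send_rows:
  motion:
    - [[6,-40,4],0]
    - [[6,-40,4],0]
    - [[6,-40,4],0]
    - [[6,-40,4],0]
    - [[6,-40,4],0]

```text
time_s: 2.25
position: [0.4881, -0.114, 0.2]
tcp_rot: [[0.997, -0.074, 0.012], [-0.074, -0.997, -0.02], [0.014, 0.019, -1.0]]
force: [0.7, -0.7, -0.1]
opening: 0.02
```

send_rows:
  motion:
    - [[0,-40,5],0]
    - [[0,-40,5],0]
    - [[0,-40,5],0]
    - [[0,-40,5],0]
    - [[0,-40,5],0]

```text
time_s: 2.67
position: [0.5057, 0.0918, 0.1719]
tcp_rot: [[0.997, -0.075, 0.02], [-0.074, -0.997, -0.022], [0.021, 0.02, -1.0]]
force: [0.4, 0.1, -0.4]
opening: 0.011
```

```bash
python3 plan.py 0.4595 0.2415 0.12 -4.67
```

```text
t2.67 pos [0.5057 0.0918 0.1719] yaw -4.27deg jig(mm) -61.7 -161.4 F [ 0.4  0.1 -0.4] (jig 0.4 0.1) open 0.011
[[[-13.9, -35.3, 12.6], 0.007], [[-14.1, -35.2, 12.6], -0.0], [[-14.1, -35.2, 12.6], -0.0], [[-14.1, -35.2, 12.6], -0.0], [[-1.8, -4.5, 1.6], -0.0]]
```

send_rows:
  motion:
    - [[-14,-35,10],0.006]
    - [[-14,-35,10],0]
    - [[-14,-35,10],0]
    - [[-10,-25,10],0]
    - [[0,0,0],0]

```text
time_s: 3.08
position: [0.4658, 0.2379, 0.1271]
tcp_rot: [[0.997, -0.074, 0.028], [-0.074, -0.997, -0.019], [0.029, 0.017, -0.999]]
force: [-0.3, 0.0, 0.2]
opening: 0.006
```

send_rows:
  motion:
    - [[0,0,0],0]
    - [[0,0,0],0]
    - [[0,0,0],0]
    - [[0,0,0],0]
    - [[0,0,0],0]

```text
time_s: 3.5
position: [0.4673, 0.2368, 0.128]
tcp_rot: [[0.997, -0.074, 0.03], [-0.073, -0.997, -0.019], [0.032, 0.017, -0.999]]
force: [-0.5, 0.5, -0.3]
opening: 0.009
```

```bash
python3 plan.py 0.4595 0.2415 0.06 -4.67
```

```text
t3.50 pos [0.4673 0.2368 0.128 ] yaw -4.19deg jig(mm) -111.8 -19.9 F [-0.5  0.5 -0.3] (jig -0.5 0.5) open 0.009
[[[-4.8, -2.4, 39.6], 0.008], [[-3.4, -1.7, 28.4], -0.0], [[0.0, 0.0, -0.0], -0.0], [[0.0, 0.0, -0.0], -0.0], [[0.0, 0.0, -0.0], -0.0]]
```

send_rows:
  motion:
    - [[-3,-1,13],0.004]
    - [[-3,-1,13],0.004]
    - [[-3,-1,13],0]
    - [[-3,-1,13],0]
    - [[-1,-1,13],0]

```text
time_s: 3.92
position: [0.4649, 0.2377, 0.066]
tcp_rot: [[0.995, -0.092, 0.045], [-0.092, -0.996, -0.016], [0.046, 0.012, -0.999]]
force: [0.3, -0.6, -1.0]
opening: 0.009
```

```bash
python3 plan.py 0.4595 0.2415 0.03 -4.67 8
```

```text
t3.92 pos [0.4649 0.2377 0.066 ] yaw -5.28deg jig(mm) -114.3 -19.3 F [ 0.3 -0.6 -1. ] (jig 0.4 -0.5) open 0.009
[[[-1.3, -0.7, 7.9], -0.011], [[-1.3, -0.7, 7.9], -0.0], [[-1.3, -0.7, 7.9], -0.0], [[-1.3, -0.7, 7.9], -0.0], [[-0.7, -0.4, 4.5], -0.0]]
```

send_rows:
  motion:
    - [[0,0,-40],0]
    - [[0,0,-40],0]
    - [[0,0,-40],0]
    - [[0,0,0],0]
    - [[0,0,0],0]

```text
time_s: 4.33
position: [0.458, 0.2332, 0.1737]
tcp_rot: [[0.995, -0.102, 0.011], [-0.102, -0.994, -0.027], [0.013, 0.025, -1.0]]
force: [-0.8, -0.1, -0.7]
opening: 0.009
```

send_rows:
  motion:
    - [[0,0,8],0]
    - [[0,0,8],0]
    - [[0,0,8],0]
    - [[0,0,8],0]
    - [[0,0,8],0]

```text
time_s: 4.75
position: [0.4594, 0.23, 0.1302]
tcp_rot: [[0.994, -0.106, 0.013], [-0.106, -0.994, -0.026], [0.016, 0.025, -1.0]]
force: [0.3, -0.3, -0.1]
opening: 0.003
```

send_rows:
  motion:
    - [[0,0,8],0]
    - [[0,0,8],0]
    - [[0,0,8],0]
    - [[0,0,8],0]
    - [[0,0,8],0]

```text
time_s: 5.17
position: [0.4572, 0.2282, 0.0825]
tcp_rot: [[0.994, -0.105, 0.006], [-0.105, -0.994, -0.028], [0.008, 0.027, -1.0]]
force: [0.5, -0.4, -0.2]
opening: 0.008
```

```bash
python3 plan.py 0.4580 0.2415 0.04 -4.67 9
```

```text
t5.17 pos [0.4572 0.2282 0.0825] yaw -6.04deg jig(mm) -121.2 -29.4 F [ 0.5 -0.4 -0.2] (jig 0.5 -0.4) open 0.008
[[[-0.1, -2.7, 8.6], -0.024], [[-0.1, -2.7, 8.6], -0.0], [[-0.1, -2.7, 8.6], -0.0], [[-0.1, -2.7, 8.6], -0.0], [[-0.1, -2.6, 8.2], -0.0]]
```

send_rows:
  motion:
    - [[0,-3,8],-0.012]
    - [[0,-3,8],-0.012]
    - [[0,-3,8],0]
    - [[0,-3,8],0]
    - [[0,-3,8],0]

```text
time_s: 5.58
position: [0.4591, 0.2431, 0.0376]
tcp_rot: [[0.997, -0.079, 0.006], [-0.079, -0.996, -0.028], [0.008, 0.027, -1.0]]
force: [0.4, -0.3, -0.2]
opening: 0.002
```

```bash
python3 plan.py 0.4590 0.2415 0.016 -4.67 6; python3 - <<'E'
from rig import capture
import cv2,numpy as np
a=capture("top")["image"][120:260,190:330];b=capture("scene")["image"][160:300,330:470]
cv2.imwrite("pics/c1.png",cv2.resize(np.hstack([a,b]),(800,400),interpolation=cv2.INTER_CUBIC))
E
```

```text
t5.58 pos [0.4591 0.2431 0.0376] yaw -4.54deg jig(mm) -120.5 -14.3 F [ 0.4 -0.3 -0.2] (jig 0.4 -0.3) open 0.002
[[[0.0, 0.5, 6.0], 0.002], [[0.0, 0.5, 6.0], -0.0], [[0.0, 0.5, 6.0], -0.0], [[0.0, 0.3, 3.6], -0.0], [[0.0, 0.0, -0.0], -0.0]]
```

View pics/c1.png

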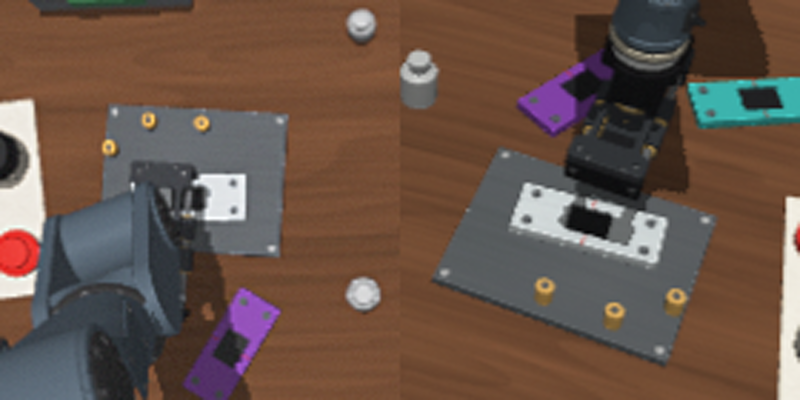

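The closed fingers are hovering behind the bar's near long edge, close to mid-length. In the scene view the gripper is at about (605,170) and the bar's marks are at (595,205). I'll lower and push.

send_rows:
  motion:
    - [[0,1,6],0]
    - [[0,1,6],0]
    - [[0,1,6],0]
    - [[0,0,2],0]
    - [[0,0,0],0]

```text
time_s: 6.1
position: [0.4587, 0.2394, 0.0156]
tcp_rot: [[0.997, -0.078, 0.005], [-0.078, -0.997, -0.028], [0.007, 0.028, -1.0]]
force: [-0.1, -0.5, 0.7]
opening: 0.008
```

```bash
python3 plan.py 0.4590 0.2415 0.015 -4.67 6
```

```text
t6.10 pos [0.4587 0.2394 0.0156] yaw -4.48deg jig(mm) -120.6 -18.1 F [-0.1 -0.5  0.7] (jig -0.1 -0.5) open 0.008
[[[0.1, -2.1, 0.6], 0.003], [[0.0, 0.0, -0.0], -0.0], [[0.0, 0.0, -0.0], -0.0], [[0.0, 0.0, -0.0], -0.0], [[0.0, 0.0, -0.0], -0.0]]
```

send_rows:
  motion:
    - [[4,0,0],0.003]
    - [[5,0,0],0]
    - [[5,0,0],0]
    - [[5,0,0],0]
    - [[5,0,0],0]

```text
time_s: 6.52
position: [0.4837, 0.237, 0.0162]
tcp_rot: [[0.997, -0.082, 0.004], [-0.082, -0.996, -0.029], [0.006, 0.028, -1.0]]
force: [-1.0, 0.1, -0.4]
opening: 0.006
```

```bash
python3 plan.py 0.4590 0.2415 0.015 -4.67 6
```

```text
t6.52 pos [0.4837 0.237  0.0162] yaw -4.69deg jig(mm) -95.5 -18.5 F [-1.   0.1 -0.4] (jig -1.0 0.0) open 0.006
[[[-6.0, -0.6, 0.3], -0.0], [[-6.0, -0.6, 0.3], -0.0], [[-6.0, -0.6, 0.3], -0.0], [[-6.0, -0.6, 0.3], -0.0], [[-1.1, -0.1, 0.1], -0.0]]
```

```bash
cat > look.py <<'E'
import sys
from rig import capture
import cv2,numpy as np
a=capture("top")["image"][120:260,190:330];b=capture("scene")["image"][180:300,330:450]
cv2.imwrite(sys.argv[1],np.hstack([cv2.resize(a,(395,395),interpolation=cv2.INTER_CUBIC),cv2.resize(b,(395,395),interpolation=cv2.INTER_CUBIC)]))
E
python3 look.py pics/c2.png
```

```text
(no output)
```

View pics/c2.png

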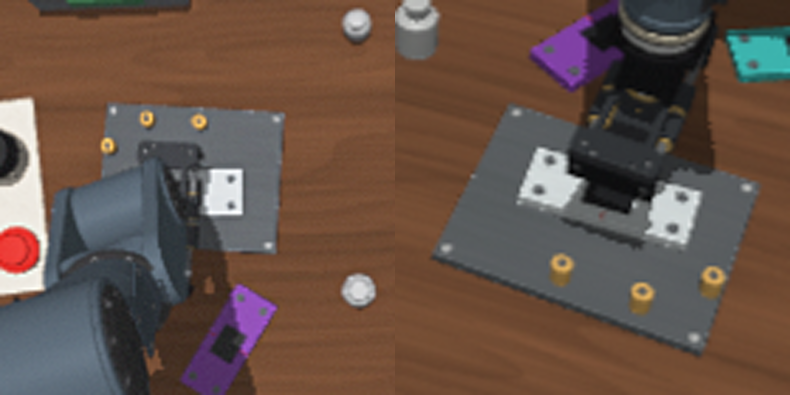

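send_rows:
  motion:
    - [[5,0,0],0]
    - [[5,0,0],0]
    - [[5,0,0],0]
    - [[4,0,0],0]
    - [[4,0,0],0]

```text
time_s: 7.03
position: [0.505, 0.2346, 0.0161]
tcp_rot: [[0.997, -0.082, -0.003], [-0.082, -0.996, -0.03], [-0.001, 0.03, -1.0]]
force: [-3.3, 0.7, 1.3]
opening: 0.007
```

```bash
python3 plan.py 0.4590 0.2415 0.015 -4.67 6; python3 look.py pics/c3.png
```

```text
t7.03 pos [0.505  0.2346 0.0161] yaw -4.71deg jig(mm) -74.1 -19.1 F [-3.3  0.7  1.3] (jig -3.3 0.4) open 0.007
[[[-6.0, -0.4, 0.1], -0.001], [[-6.0, -0.4, 0.1], -0.0], [[-6.0, -0.4, 0.1], -0.0], [[-6.0, -0.4, 0.1], -0.0], [[-6.0, -0.4, 0.1], -0.0]]
```

View pics/c3.png

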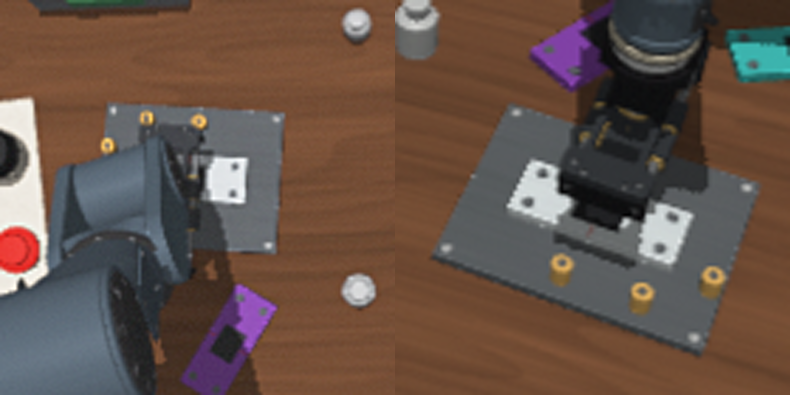

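send_rows:
  motion:
    - [[4,0,0],0]
    - [[4,0,0],0]
    - [[4,0,0],0]
    - [[4,0,0],0]
    - [[4,0,0],0]

```text
time_s: 7.55
position: [0.5258, 0.2327, 0.0159]
tcp_rot: [[0.997, -0.082, -0.005], [-0.082, -0.996, -0.03], [-0.002, 0.03, -1.0]]
force: [-2.6, -0.2, 1.8]
opening: 0.005
```

send_rows:
  motion:
    - [[3,0,0],0]
    - [[2,0,0],0]
    - [[2,0,0],0]
    - [[2,0,0],0]
    - [[2,0,0],0]

```text
time_s: 7.97
position: [0.5385, 0.2315, 0.0159]
tcp_rot: [[0.997, -0.082, -0.004], [-0.082, -0.996, -0.03], [-0.002, 0.03, -1.0]]
force: [-2.5, 0.6, 1.4]
opening: 0.007
```

```bash
python3 plan.py 0.4590 0.2415 0.015 -4.67 6; python3 look.py pics/c4.png
```

```text
t7.97 pos [0.5385 0.2315 0.0159] yaw -4.73deg jig(mm) -40.5 -19.4 F [-2.5  0.6  1.4] (jig -2.6 0.4) open 0.007
[[[-6.0, -0.3, 0.1], -0.001], [[-6.0, -0.3, 0.1], -0.0], [[-6.0, -0.3, 0.1], -0.0], [[-6.0, -0.3, 0.1], -0.0], [[-6.0, -0.3, 0.1], -0.0]]
```

View pics/c4.png

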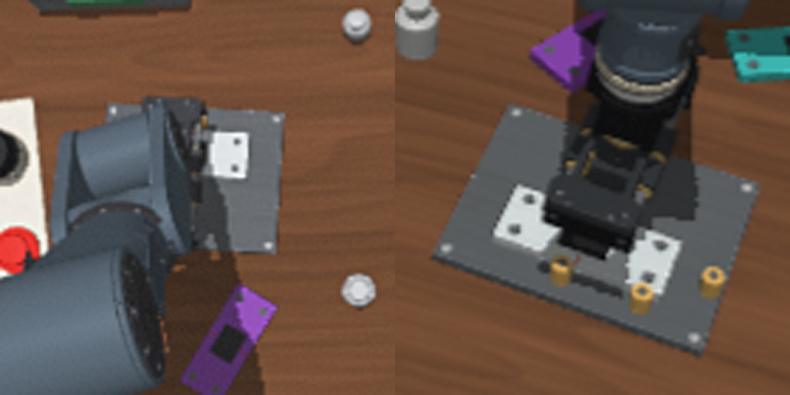

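send_rows:
  motion:
    - [[1,0,0],0]
    - [[1,0,0],0]
    - [[1,0,0],0]
    - [[1,0,0],0]
    - [[1,0,0],0]

```text
time_s: 8.48
position: [0.5405, 0.2312, 0.0157]
tcp_rot: [[0.997, -0.082, -0.011], [-0.083, -0.996, -0.031], [-0.008, 0.031, -0.999]]
force: [-4.8, 1.7, 4.5]
opening: 0.005
```

send_rows:
  motion:
    - [[1,0,0],0]
    - [[1,0,0],0]
    - [[1,0,0],0]
    - [[1,0,0],0]
    - [[1,0,0],0]

```text
time_s: 8.9
position: [0.5405, 0.2312, 0.0158]
tcp_rot: [[0.996, -0.082, -0.021], [-0.083, -0.996, -0.031], [-0.018, 0.033, -0.999]]
force: [-5.4, 1.0, 3.0]
opening: 0.007
```

send_rows:
  motion:
    - [[1,0,0],0]
    - [[1,0,0],0]
    - [[1,0,0],0]
    - [[1,0,0],0]
    - [[1,0,0],0]

```text
time_s: 9.32
position: [0.5405, 0.2311, 0.0159]
tcp_rot: [[0.996, -0.082, -0.031], [-0.083, -0.996, -0.032], [-0.029, 0.035, -0.999]]
force: [-5.2, 0.9, 4.1]
opening: 0.009
```

send_rows:
  motion:
    - [[2,0,0],0]
    - [[2,0,0],0]
    - [[3,0,0],0]
    - [[3,0,0],0]
    - [[3,0,0],0]

```text
time_s: 9.73
position: [0.5405, 0.2309, 0.016]
tcp_rot: [[0.995, -0.082, -0.059], [-0.084, -0.996, -0.034], [-0.056, 0.038, -0.998]]
force: [-8.7, 2.2, 7.5]
opening: 0.005
```

```bash
python3 plan.py 0.4590 0.2415 0.015 -4.67 6; python3 look.py pics/c5.png
```

```text
t9.73 pos [0.5405 0.2309 0.016 ] yaw -4.82deg jig(mm) -38.4 -19.9 F [-8.7  2.2  7.5] (jig -8.9 1.4) open 0.005
[[[-6.0, -0.3, 0.1], -0.003], [[-6.0, -0.3, 0.1], -0.0], [[-6.0, -0.3, 0.1], -0.0], [[-6.0, -0.3, 0.1], -0.0], [[-6.0, -0.3, 0.1], -0.0]]
```

View pics/c5.png

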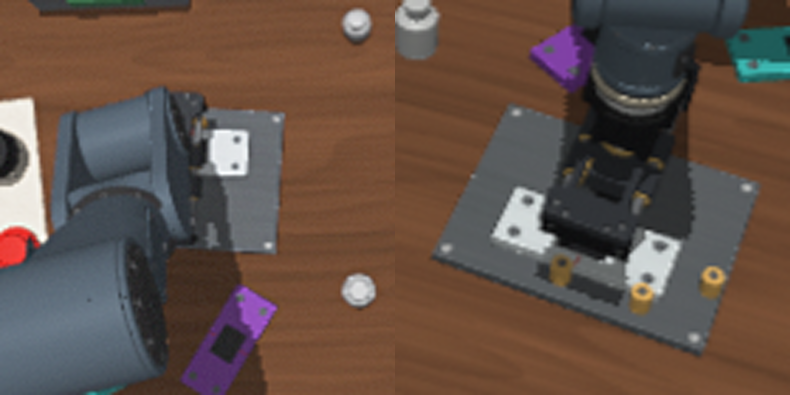

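send_rows:
  motion:
    - [[-4,0,0],0]
    - [[-5,0,0],0]
    - [[-5,0,-3],0]
    - [[-5,0,-5],0]
    - [[0,0,-8],0]

```text
time_s: 10.25
position: [0.5263, 0.2333, 0.033]
tcp_rot: [[0.996, -0.081, -0.047], [-0.083, -0.996, -0.033], [-0.045, 0.037, -0.998]]
force: [-0.3, 0.8, 0.5]
opening: 0.007
```

send_rows:
  motion:
    - [[0,0,-10],0]
    - [[0,0,-10],0]
    - [[0,0,-10],0]
    - [[0,0,-10],0]
    - [[0,0,-10],0]

```text
time_s: 10.67
position: [0.5314, 0.2352, 0.0895]
tcp_rot: [[0.996, -0.081, -0.041], [-0.083, -0.996, -0.032], [-0.039, 0.035, -0.999]]
force: [0.3, -0.5, 0.2]
opening: 0.004
```

send_rows:
  motion:
    - [[-5,8,-10],0]
    - [[-5,10,-10],0]
    - [[-5,10,-10],0]
    - [[-5,10,-10],0]
    - [[-5,10,-10],0]

```text
time_s: 11.08
position: [0.5075, 0.1917, 0.1498]
tcp_rot: [[0.996, -0.079, -0.032], [-0.08, -0.996, -0.029], [-0.029, 0.032, -0.999]]
force: [0.5, 0.1, 0.4]
opening: 0.002
```

```bash
python3 plan.py 0.568 0.110 0.1 -4.67 ; python3 look.py pics/c6.png
```

```text
t11.08 pos [0.5075 0.1917 0.1498] yaw -4.61deg jig(mm) -68.1 -61.7 F [0.5 0.1 0.4] (jig 0.5 0.2) open 0.002
[[[23.6, 27.1, 17.6], 0.001], [[23.7, 27.0, 17.6], -0.0], [[19.6, 22.4, 14.6], -0.0], [[0.0, 0.0, -0.0], -0.0], [[0.0, 0.0, -0.0], -0.0]]
```

View pics/c6.png

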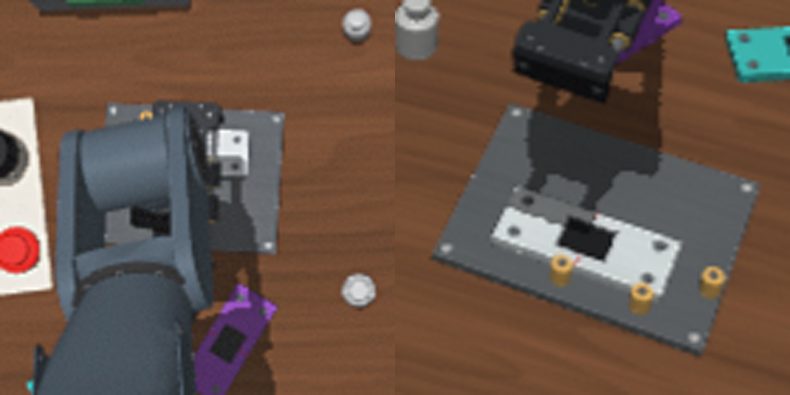

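send_rows:
  motion:
    - [[24,30,0],0]
    - [[24,30,0],0]
    - [[17,8,20],0]
    - [[0,0,30],0]
    - [[0,0,5],0]

```text
time_s: 11.6
position: [0.573, 0.1167, 0.099]
tcp_rot: [[0.997, -0.079, -0.015], [-0.079, -0.996, -0.027], [-0.013, 0.028, -1.0]]
force: [-0.7, -0.9, -0.7]
opening: 0.006
```

```bash
python3 plan.py 0.570 0.128 0.04 -4.67 8
```

```text
t11.60 pos [0.573  0.1167 0.099 ] yaw -4.54deg jig(mm) 3.3 -131.1 F [-0.7 -0.9 -0.7] (jig -0.6 -0.9) open 0.006
[[[-0.5, -1.5, 7.8], 0.002], [[-0.5, -1.5, 7.8], -0.0], [[-0.5, -1.5, 7.8], -0.0], [[-0.5, -1.5, 7.8], -0.0], [[-0.5, -1.5, 7.8], -0.0]]
```

send_rows:
  motion:
    - [[-1,0,14],0.002]
    - [[-1,0,14],0]
    - [[-1,0,14],0]
    - [[0,-1,8],0]
    - [[0,-1,4],0]

```text
time_s: 12.02
position: [0.571, 0.1196, 0.043]
tcp_rot: [[0.997, -0.081, -0.015], [-0.082, -0.996, -0.026], [-0.013, 0.027, -1.0]]
force: [-1.1, -0.3, 0.6]
opening: 0.008
```

```bash
python3 plan.py 0.570 0.128 0.016 -4.67 8
```

```text
t12.02 pos [0.571  0.1196 0.043 ] yaw -4.68deg jig(mm) 1.0 -128.3 F [-1.1 -0.3  0.6] (jig -1.0 -0.4) open 0.008
[[[-0.5, -2.3, 7.6], -0.0], [[-0.5, -2.3, 7.6], -0.0], [[-0.5, -2.3, 7.6], -0.0], [[-0.3, -1.3, 4.1], -0.0], [[0.0, 0.0, -0.0], -0.0]]
```

send_rows:
  motion:
    - [[0,-2,7],0]
    - [[0,-2,7],0]
    - [[-1,-2,7],0]
    - [[0,-1,5],0]
    - [[0,0,1],0]

```text
time_s: 12.43
position: [0.5712, 0.1287, 0.0149]
tcp_rot: [[0.997, -0.079, -0.013], [-0.079, -0.997, -0.026], [-0.01, 0.027, -1.0]]
force: [0.5, 0.2, -0.1]
opening: 0.008
```

```bash
python3 plan.py 0.570 0.128 0.015 -4.67 8; python3 look.py pics/c7.png
```

```text
t12.43 pos [0.5712 0.1287 0.0149] yaw -4.55deg jig(mm) 0.5 -119.2 F [ 0.5  0.2 -0.1] (jig 0.4 0.2) open 0.008
[[[-1.2, 0.8, -0.1], 0.002], [[0.0, 0.0, -0.0], -0.0], [[0.0, 0.0, -0.0], -0.0], [[0.0, 0.0, -0.0], -0.0], [[0.0, 0.0, -0.0], -0.0]]
```

View pics/c7.png

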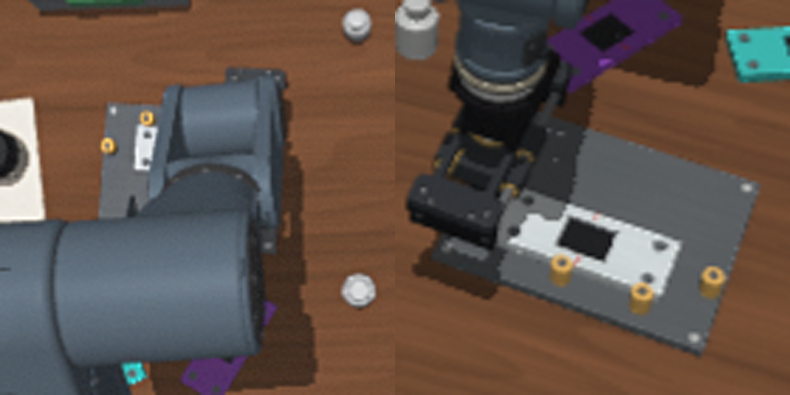

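send_rows:
  motion:
    - [[0,-4,0],0.002]
    - [[0,-4,0],0]
    - [[0,-4,0],0]
    - [[0,-4,0],0]
    - [[0,-4,0],0]

```text
time_s: 12.95
position: [0.5736, 0.1486, 0.0159]
tcp_rot: [[0.997, -0.082, -0.011], [-0.083, -0.996, -0.027], [-0.009, 0.028, -1.0]]
force: [-0.7, -1.6, -0.6]
opening: 0.005
```

```bash
python3 plan.py 0.570 0.128 0.015 -4.67 8
```

```text
t12.95 pos [0.5736 0.1486 0.0159] yaw -4.75deg jig(mm) 1.3 -99.2 F [-0.7 -1.6 -0.6] (jig -0.6 -1.7) open 0.005
[[[-0.7, 8.0, 0.3], -0.001], [[-0.7, 8.0, 0.3], -0.0], [[-0.4, 4.9, 0.2], -0.0], [[0.0, 0.0, -0.0], -0.0], [[0.0, 0.0, -0.0], -0.0]]
```

send_rows:
  motion:
    - [[0,-3,0],0]
    - [[0,-2,0],0]
    - [[0,-2,0],0]
    - [[0,-2,0],0]
    - [[0,-2,0],0]

```text
time_s: 13.37
position: [0.5746, 0.1611, 0.0159]
tcp_rot: [[0.997, -0.081, -0.011], [-0.081, -0.996, -0.028], [-0.009, 0.029, -1.0]]
force: [-0.6, -1.6, 0.0]
opening: 0.005
```

```bash
python3 plan.py 0.570 0.128 0.015 -4.67 8;python3 look.py pics/c8.png
```

```text
t13.37 pos [0.5746 0.1611 0.0159] yaw -4.66deg jig(mm) 1.2 -86.7 F [-0.6 -1.6  0. ] (jig -0.4 -1.7) open 0.005
[[[-0.4, 8.0, 0.2], 0.0], [[-0.4, 8.0, 0.2], -0.0], [[-0.4, 8.0, 0.2], -0.0], [[-0.4, 8.0, 0.2], -0.0], [[-0.1, 1.4, 0.0], -0.0]]
```

View pics/c8.png

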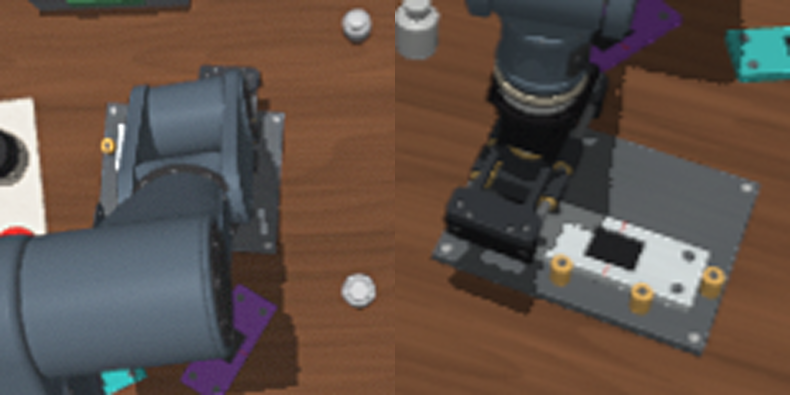

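send_rows:
  motion:
    - [[0,-1,0],0]
    - [[0,-1,0],0]
    - [[0,-1,0],0]
    - [[0,-1,0],0]
    - [[0,-1,0],0]

```text
time_s: 13.88
position: [0.5747, 0.1623, 0.0159]
tcp_rot: [[0.997, -0.078, -0.013], [-0.079, -0.996, -0.034], [-0.01, 0.035, -0.999]]
force: [-1.5, -5.2, 0.0]
opening: 0.001
```

send_rows:
  motion:
    - [[0,-1,0],0]
    - [[0,-1,0],0]
    - [[0,-1,0],0]
    - [[0,-1,0],0]
    - [[0,-1,0],0]

```text
time_s: 14.3
position: [0.5747, 0.1623, 0.016]
tcp_rot: [[0.997, -0.077, -0.016], [-0.077, -0.996, -0.041], [-0.013, 0.042, -0.999]]
force: [-1.3, -5.1, 0.7]
opening: 0.003
```

```bash
python3 plan.py 0.570 0.128 0.015 -4.67 8
```

```text
t14.30 pos [0.5747 0.1623 0.016 ] yaw -4.44deg jig(mm) 1.3 -85.5 F [-1.3 -5.1  0.7] (jig -0.8 -5.2) open 0.003
[[[-0.5, 8.0, 0.2], 0.004], [[-0.4, 8.0, 0.2], -0.0], [[-0.4, 8.0, 0.2], -0.0], [[-0.4, 8.0, 0.2], -0.0], [[-0.1, 2.6, 0.1], -0.0]]
```

Stopped on the end pin, and the jig y of -85.5 mm matches what I predicted. One firmer push to seat it.

send_rows:
  motion:
    - [[0,-2,0],0.002]
    - [[0,-3,0],0]
    - [[0,-3,0],0]
    - [[0,-3,0],0]
    - [[0,-3,0],0]

```text
time_s: 14.72
position: [0.5747, 0.1625, 0.0162]
tcp_rot: [[0.997, -0.07, -0.023], [-0.072, -0.995, -0.063], [-0.018, 0.064, -0.998]]
force: [-0.5, -11.5, 1.3]
opening: 0.007
```

```bash
python3 plan.py 0.570 0.128 0.015 -4.67 8;python3 look.py pics/c9.png
```

```text
t14.72 pos [0.5747 0.1625 0.0162] yaw -4.10deg jig(mm) 1.3 -85.3 F [ -0.5 -11.5   1.3] (jig 0.4 -11.5) open 0.007
[[[-0.5, 8.0, 0.3], 0.01], [[-0.4, 8.0, 0.3], -0.0], [[-0.4, 8.0, 0.3], -0.0], [[-0.4, 8.0, 0.3], -0.0], [[-0.2, 2.8, 0.1], -0.0]]
```

View pics/c9.png

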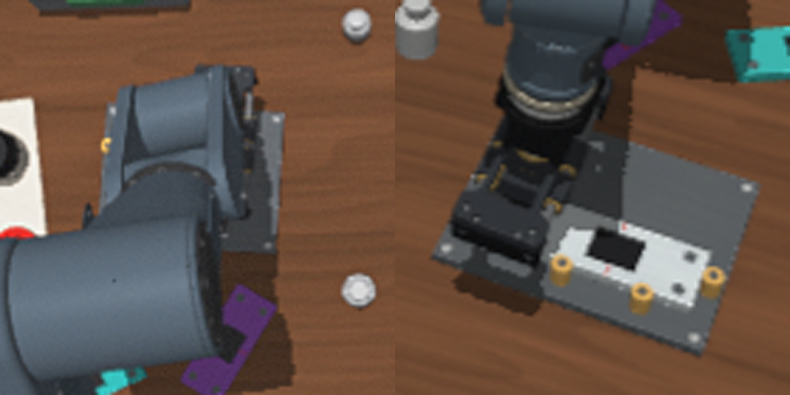

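send_rows:
  motion:
    - [[0,5,0],0]
    - [[0,6,0],0]
    - [[0,6,-8],0]
    - [[0,6,-20],0]
    - [[0,6,-30],0]

```text
time_s: 15.23
position: [0.57, 0.1367, 0.0725]
tcp_rot: [[0.997, -0.072, -0.034], [-0.074, -0.995, -0.06], [-0.03, 0.062, -0.998]]
force: [0.1, -0.1, 0.1]
opening: 0.005
```

send_rows:
  motion:
    - [[0,38,-15],0]
    - [[0,40,-5],0]
    - [[0,40,0],0]
    - [[0,40,0],0]
    - [[0,40,0],0]

```text
time_s: 15.65
position: [0.5632, -0.0569, 0.1153]
tcp_rot: [[0.998, -0.061, -0.012], [-0.061, -0.997, -0.055], [-0.008, 0.055, -0.998]]
force: [0.1, 0.2, -0.4]
opening: 0.006
```

```bash
python3 plan.py 0.570 0.128 0.12 -4.67 8;python3 - <<'E'
from vis import *
import vis
from rig import capture
D={c:capture(c) for c in("scene","top")}
cv2.imwrite("pics/top10.png",D["top"]["image"])
for n,p0 in(("bar",(.5804,.2476,-.0815)),("jig",(.542,.226,-.082))):
  for c in D:
    p,e=fit(D[c],n,p0,dbg=f"pics/f10_{n}_{c}.png");print(n,c,np.round(p,4),round(e,3))
# lower threshold for bar to include side face in scene
E
```

```text
t15.65 pos [ 0.5632 -0.0569  0.1153] yaw -3.52deg jig(mm) 7.6 -304.9 F [ 0.1  0.2 -0.4] (jig 0.1 0.2) open 0.006
[[[-0.2, -8.0, -0.2], 0.02], [[-0.4, -8.0, -0.2], -0.0], [[-0.4, -8.0, -0.2], -0.0], [[-0.4, -8.0, -0.2], -0.0], [[-0.4, -8.0, -0.2], -0.0]]
bar scene [ 0.574   0.2495 -0.0797] 0.141
bar top [ 0.5813  0.2477 -0.0853] 0.033
jig scene [ 0.5419  0.2262 -0.0766] 0.051
jig top [ 0.5429  0.2254 -0.0718] 0.299
```

```bash
python3 - <<'E'
import cv2,numpy as np
a=cv2.imread("pics/f10_bar_top.png");b=cv2.imread("pics/f10_bar_scene.png")
print(a.shape,b.shape)
h=380
cv2.imwrite("pics/f10.png",np.hstack([cv2.resize(a,(395,int(a.shape[0]*395/a.shape[1])))[:250],cv2.resize(b,(395,int(b.shape[0]*395/b.shape[1])))[:250]]) if 0 else np.vstack([cv2.resize(a,(600,280)),cv2.resize(b,(600,310))]))
E
```

```text
(288, 420, 3) (390, 522, 3)
```

View pics/f10.png

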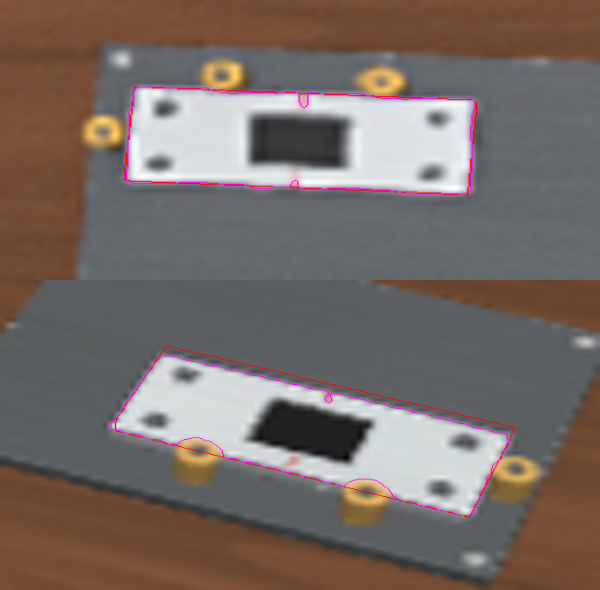

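Top view: the bar is flush on both side pins and touching the end pin. The fit gives (0.5813, 0.2477, -0.085 rad), against my home estimate of (0.5804, 0.2476, -0.0815). Next I'll open the gripper and go to mid-bar.

send_rows:
  motion:
    - [[0,-20,0],0.004]
    - [[0,-30,0],0.004]
    - [[0,-30,0],0.004]
    - [[0,-30,0],0.004]
    - [[0,-30,0],0.004]
  gripper: 0.0

```text
time_s: 16.17
position: [0.5785, 0.0751, 0.1108]
tcp_rot: [[0.994, -0.11, -0.004], [-0.11, -0.992, -0.055], [0.002, 0.055, -0.999]]
force: [-0.4, 0.9, 0.4]
opening: 0.302
```

```bash
python3 plan.py 0.581 0.2466 0.09 -4.75 30
```

```text
t16.17 pos [0.5785 0.0751 0.1108] yaw -6.33deg jig(mm) 12.1 -172.1 F [-0.4  0.9  0.4] (jig -0.5 0.9) open 0.302
[[[-2.9, -29.6, 3.6], -0.028], [[-2.0, -29.7, 3.6], -0.0], [[-2.0, -29.7, 3.6], -0.0], [[-2.0, -29.7, 3.6], -0.0], [[-2.0, -29.7, 3.6], -0.0]]
```

send_rows:
  motion:
    - [[-3,-30,2],-0.01]
    - [[-3,-30,2],-0.01]
    - [[-2,-30,2],-0.008]
    - [[-2,-30,2],0]
    - [[-2,-20,2],0]

```text
time_s: 16.58
position: [0.5788, 0.2291, 0.0956]
tcp_rot: [[0.997, -0.08, 0.001], [-0.08, -0.996, -0.048], [0.005, 0.047, -0.999]]
force: [1.4, 0.5, -0.1]
opening: 0.677
```

```bash
python3 plan.py 0.581 0.2466 0.07 -4.75 8
```

```text
t16.58 pos [0.5788 0.2291 0.0956] yaw -4.58deg jig(mm) -0.0 -18.6 F [ 1.4  0.5 -0.1] (jig 1.4 0.6) open 0.677
[[[0.2, -4.5, 6.6], 0.003], [[0.2, -4.5, 6.6], -0.0], [[0.2, -4.5, 6.6], -0.0], [[0.2, -4.0, 5.8], -0.0], [[0.0, 0.0, -0.0], -0.0]]
```

send_rows:
  motion:
    - [[0,-4,5],0.003]
    - [[0,-5,5],0]
    - [[0,-4,5],0]
    - [[1,-3,5],0]
    - [[0,-1,4],0]

```text
time_s: 17.0
position: [0.5794, 0.2519, 0.07]
tcp_rot: [[0.997, -0.077, 0.002], [-0.076, -0.996, -0.045], [0.006, 0.044, -0.999]]
force: [-1.0, -0.9, -0.4]
opening: 0.984
```

```bash
python3 plan.py 0.581 0.2466 0.04 -4.75 7;python3 look.py pics/c11.png
```

```text
t17.00 pos [0.5794 0.2519 0.07  ] yaw -4.38deg jig(mm) -1.3 4.2 F [-1.  -0.9 -0.4] (jig -1.0 -1.0) open 0.984
[[[0.5, 1.2, 6.9], 0.006], [[0.5, 1.2, 6.9], -0.0], [[0.5, 1.2, 6.9], -0.0], [[0.5, 1.2, 6.9], -0.0], [[0.2, 0.4, 2.5], -0.0]]
```

View pics/c11.png

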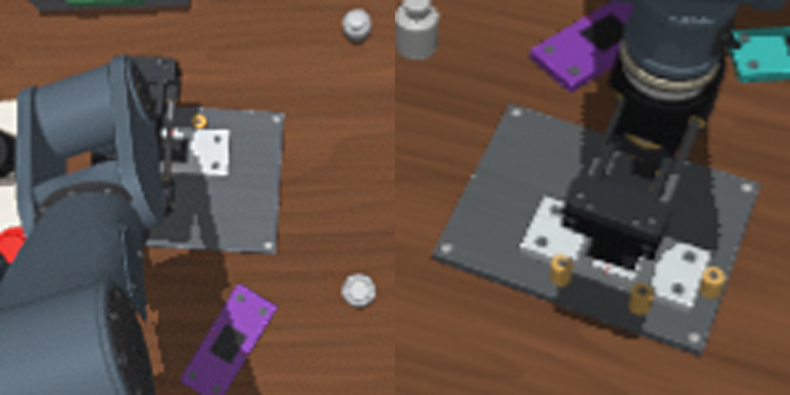

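send_rows:
  motion:
    - [[0,1,7],0.003]
    - [[0,1,7],0.003]
    - [[1,1,7],0]
    - [[0,0,7],0]
    - [[0,0,7],0]

```text
time_s: 17.52
position: [0.5817, 0.2429, 0.0332]
tcp_rot: [[0.996, -0.088, 0.003], [-0.088, -0.995, -0.045], [0.007, 0.045, -0.999]]
force: [0.2, 1.0, 0.0]
opening: 0.999
```

```bash
python3 plan.py 0.581 0.2466 0.014 -4.75 7
```

```text
t17.52 pos [0.5817 0.2429 0.0332] yaw -5.06deg jig(mm) 1.7 -4.6 F [0.2 1.  0. ] (jig 0.1 1.0) open 0.999
[[[-0.4, -1.3, 6.9], -0.005], [[-0.4, -1.3, 6.9], -0.0], [[-0.3, -1.0, 5.5], -0.0], [[0.0, 0.0, -0.0], -0.0], [[0.0, 0.0, -0.0], -0.0]]
```

send_rows:
  motion:
    - [[0,-2,6],-0.005]
    - [[0,-2,6],0]
    - [[-1,-1,4],0]
    - [[0,0,1],0]
    - [[0,0,0],0]

```text
time_s: 17.93
position: [0.5797, 0.2468, 0.011]
tcp_rot: [[0.997, -0.084, -0.002], [-0.084, -0.995, -0.046], [0.002, 0.046, -0.999]]
force: [0.1, 0.1, -0.2]
opening: 0.999
```

```bash
python3 plan.py 0.581 0.2466 0.014 -4.75 7;python3 look.py pics/c12.png
```

```text
t17.93 pos [0.5797 0.2468 0.011 ] yaw -4.79deg jig(mm) -0.7 -0.9 F [ 0.1  0.1 -0.2] (jig 0.1 0.1) open 0.999
[[[1.4, 0.1, -3.0], -0.001], [[0.0, 0.0, -0.0], -0.0], [[0.0, 0.0, -0.0], -0.0], [[0.0, 0.0, -0.0], -0.0], [[0.0, 0.0, -0.0], -0.0]]
```

View pics/c12.png

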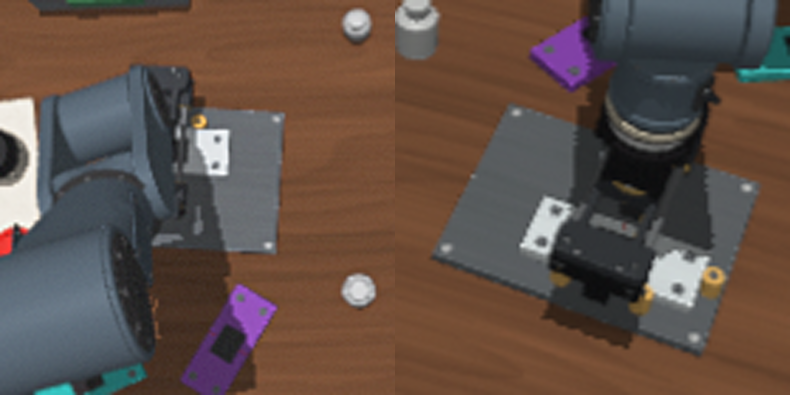

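Fingers straddle the bar at mid-length, with the front finger between the side pins. Now to close.

send_rows:
  motion:
    - [[1,0,-2],0]
    - [[0,0,0],0]
    - [[0,0,0],0]
    - [[0,0,0],0]
    - [[0,0,0],0]
  gripper: 1.0

```text
time_s: 18.45
position: [0.5821, 0.2474, 0.0156]
tcp_rot: [[0.997, -0.083, 0.002], [-0.083, -0.996, -0.045], [0.006, 0.045, -0.999]]
force: [-3.2, 0.8, 0.2]
opening: 0.706
```

send_rows:
  motion:
    - [[0,0,0],0]
    - [[0,0,0],0]
    - [[0,0,0],0]
    - [[0,0,0],0]
    - [[0,0,0],0]

```text
time_s: 18.87
position: [0.5812, 0.2473, 0.0155]
tcp_rot: [[0.996, -0.084, 0.001], [-0.084, -0.995, -0.045], [0.004, 0.045, -0.999]]
force: [-1.3, -0.3, -0.2]
opening: 0.684
```

```bash
python3 plan.py 0.581 0.2466 0.08 -4.75 10
```

```text
t18.87 pos [0.5812 0.2473 0.0155] yaw -4.79deg jig(mm) 0.8 -0.2 F [-1.3 -0.3 -0.2] (jig -1.3 -0.4) open 0.684
[[[-0.0, 0.1, -10.0], -0.001], [[-0.0, 0.1, -10.0], -0.0], [[-0.0, 0.1, -10.0], -0.0], [[-0.0, 0.1, -10.0], -0.0], [[-0.0, 0.1, -10.0], -0.0]]
```

send_rows:
  motion:
    - [[0,0,-3],0]
    - [[0,0,-6],0]
    - [[0,0,-8],0]
    - [[0,0.5,-8],0]
    - [[0,0.5,-8],0]

```text
time_s: 19.28
position: [0.5789, 0.2471, 0.0478]
tcp_rot: [[0.997, -0.083, -0.006], [-0.083, -0.995, -0.047], [-0.002, 0.047, -0.999]]
force: [0.4, -0.2, -3.6]
opening: 0.681
```

send_rows:
  motion:
    - [[0,0.5,-8],0]
    - [[0,0.5,-8],0]
    - [[0,0.5,-8],0]
    - [[0,0.5,-8],0]
    - [[0,0.5,-8],0]

```text
time_s: 19.7
position: [0.5794, 0.2465, 0.0939]
tcp_rot: [[0.997, -0.083, -0.003], [-0.083, -0.995, -0.046], [0.001, 0.047, -0.999]]
force: [-0.2, -0.6, -2.3]
opening: 0.683
```

```bash
python3 plan.py 0.581 0.2466 0.12 -4.75 10; python3 look.py pics/c13.png
```

```text
t19.70 pos [0.5794 0.2465 0.0939] yaw -4.78deg jig(mm) -0.9 -1.2 F [-0.2 -0.6 -2.3] (jig -0.1 -0.6) open 0.683
[[[0.6, -0.1, -10.0], -0.001], [[0.6, -0.1, -10.0], -0.0], [[0.4, -0.1, -6.2], -0.0], [[0.0, 0.0, -0.0], -0.0], [[0.0, 0.0, -0.0], -0.0]]
```

View pics/c13.png

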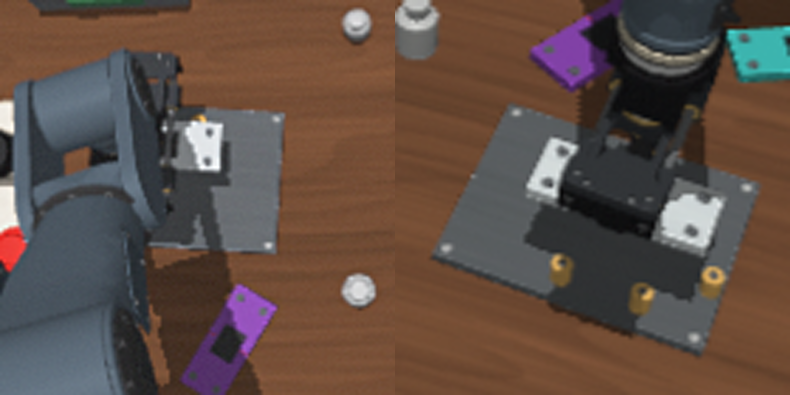

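send_rows:
  motion:
    - [[0,10,-10],0]
    - [[0,20,-10],0.01]
    - [[0,25,-10],0.015]
    - [[0,30,-5],0.015]
    - [[0,30,0],0.015]

```text
time_s: 20.22
position: [0.5678, 0.1344, 0.1371]
tcp_rot: [[0.991, -0.131, 0.0], [-0.13, -0.99, -0.045], [0.006, 0.044, -0.999]]
force: [0.5, -0.4, -3.0]
opening: 0.679
```

```bash
python3 plan.py 0.5465 -0.1878 0.13 -17.9 30
```

```text
t20.22 pos [0.5678 0.1344 0.1371] yaw -7.49deg jig(mm) -3.3 -113.8 F [ 0.5 -0.4 -3. ] (jig 0.5 -0.3) open 0.679
[[[1.9, 29.9, 0.7], 0.12], [[5.5, 29.5, 0.7], 0.062], [[7.3, 29.1, 0.7], -0.0], [[7.3, 29.1, 0.7], -0.0], [[7.3, 29.1, 0.7], -0.0]]
```

send_rows:
  motion:
    - [[2,30,0],0.02]
    - [[3,30,0],0.02]
    - [[4,30,0],0.02]
    - [[4,30,0],0.02]
    - [[5,30,0],0.02]

```text
time_s: 20.63
position: [0.5558, -0.0255, 0.1468]
tcp_rot: [[0.973, -0.231, -0.002], [-0.231, -0.972, -0.046], [0.009, 0.045, -0.999]]
force: [0.7, -0.3, -3.1]
opening: 0.687
```

```bash
python3 plan.py 0.5465 -0.1878 0.13 -17.9 30
```

```text
t20.63 pos [ 0.5558 -0.0255  0.1468] yaw -13.37deg jig(mm) -2.3 -274.2 F [ 0.7 -0.3 -3.1] (jig 0.7 -0.2) open 0.687
[[[5.2, 29.4, 3.1], 0.079], [[7.5, 28.9, 3.1], -0.0], [[7.5, 28.9, 3.1], -0.0], [[7.5, 28.9, 3.1], -0.0], [[7.5, 28.9, 3.1], -0.0]]
```

send_rows:
  motion:
    - [[5,30,3],0.02]
    - [[6,30,3],0.02]
    - [[7,30,3],0.02]
    - [[7,30,3],0.01]
    - [[4,15,3],0]

```text
time_s: 21.05
position: [0.544, -0.1766, 0.141]
tcp_rot: [[0.952, -0.306, -0.002], [-0.306, -0.951, -0.049], [0.014, 0.048, -0.999]]
force: [0.6, 0.1, -2.8]
opening: 0.681
```

```bash
python3 plan.py 0.5465 -0.1878 0.12 -17.9 8
```

```text
t21.05 pos [ 0.544  -0.1766  0.141 ] yaw -17.79deg jig(mm) -1.8 -425.7 F [ 0.6  0.1 -2.8] (jig 0.6 0.1) open 0.681
[[[2.0, 3.3, 7.0], 0.002], [[2.0, 3.3, 7.0], -0.0], [[2.0, 3.3, 7.0], -0.0], [[0.0, 0.0, -0.0], -0.0], [[0.0, 0.0, -0.0], -0.0]]
```

send_rows:
  motion:
    - [[1,0,8],0.002]
    - [[1,0,8],0]
    - [[1,0,8],0]
    - [[0,0,8],0]
    - [[0,0,8],0]

```text
time_s: 21.47
position: [0.5456, -0.1843, 0.1]
tcp_rot: [[0.95, -0.314, -0.001], [-0.313, -0.948, -0.051], [0.015, 0.049, -0.999]]
force: [-0.2, -0.3, -3.3]
opening: 0.686
```

```bash
python3 plan.py 0.5465 -0.1878 0.065 -17.9 7
```

```text
t21.47 pos [ 0.5456 -0.1843  0.1   ] yaw -18.26deg jig(mm) 0.5 -433.3 F [-0.2 -0.3 -3.3] (jig -0.2 -0.4) open 0.686
[[[0.4, 0.6, 7.0], -0.006], [[0.4, 0.6, 7.0], -0.0], [[0.4, 0.6, 7.0], -0.0], [[0.4, 0.6, 7.0], -0.0], [[0.4, 0.6, 7.0], -0.0]]
```

send_rows:
  motion:
    - [[0,1,7],-0.003]
    - [[1,1,7],-0.003]
    - [[0,0,7],0]
    - [[0,0,6],0]
    - [[0,0,3],0]

```text
time_s: 21.88
position: [0.5446, -0.1836, 0.0644]
tcp_rot: [[0.953, -0.302, -0.006], [-0.301, -0.952, -0.048], [0.009, 0.047, -0.999]]
force: [0.1, 0.2, -3.1]
opening: 0.687
```

```bash
python3 plan.py 0.5465 -0.1878 0.048 -17.9 7
python3 - <<'E'
from rig import capture
import cv2,numpy as np
a=capture("top")["image"][120:240,310:430];b=capture("scene")["image"][150:260,210:320]
cv2.imwrite("pics/c14.png",np.hstack([cv2.resize(a,(395,395),interpolation=cv2.INTER_CUBIC),cv2.resize(b,(395,395),interpolation=cv2.INTER_CUBIC)]))
E
```

```text
t21.88 pos [ 0.5446 -0.1836  0.0644] yaw -17.55deg jig(mm) -0.5 -432.7 F [ 0.1  0.2 -3.1] (jig 0.1 0.2) open 0.687
[[[1.3, 1.4, 6.7], 0.006], [[1.3, 1.4, 6.7], -0.0], [[0.5, 0.6, 2.9], -0.0], [[0.0, 0.0, -0.0], -0.0], [[0.0, 0.0, -0.0], -0.0]]
```

View pics/c14.png

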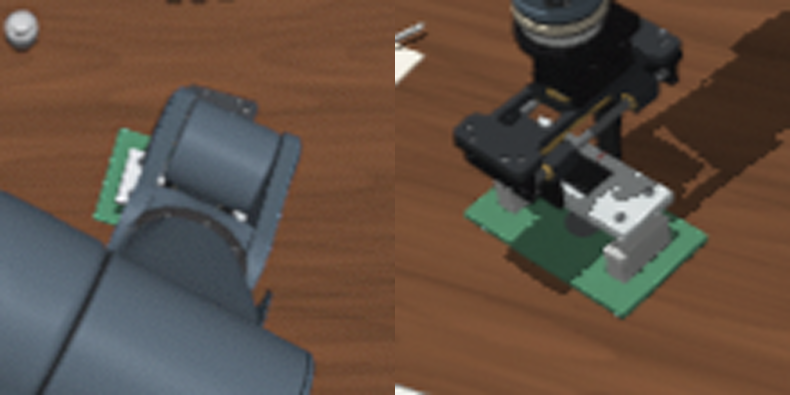

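send_rows:
  motion:
    - [[1,1,3],0.003]
    - [[1,1,3],0.003]
    - [[1,1,2],0]
    - [[0,1,0],0]
    - [[0,0,0],0]

```text
time_s: 22.4
position: [0.5476, -0.1901, 0.0574]
tcp_rot: [[0.951, -0.308, -0.003], [-0.308, -0.95, -0.049], [0.012, 0.048, -0.999]]
force: [-0.6, 0.3, -2.9]
opening: 0.689
```

```bash
python3 plan.py 0.5465 -0.1878 0.048 -17.9 3
```

```text
t22.40 pos [ 0.5476 -0.1901  0.0574] yaw -17.94deg jig(mm) 2.9 -438.9 F [-0.6  0.3 -2.9] (jig -0.6 0.3) open 0.689
[[[-0.5, -0.6, 2.9], -0.001], [[-0.5, -0.6, 2.9], -0.0], [[-0.5, -0.6, 2.9], -0.0], [[-0.1, -0.1, 0.7], -0.0], [[0.0, 0.0, -0.0], -0.0]]
```

send_rows:
  motion:
    - [[-0.5,-0.7,2],0]
    - [[-0.5,-0.7,2],0]
    - [[0,0,2],0]
    - [[0,0,1],0]
    - [[0,0,0.5],0]

```text
time_s: 22.82
position: [0.5473, -0.1891, 0.0499]
tcp_rot: [[0.951, -0.309, -0.002], [-0.308, -0.95, -0.05], [0.014, 0.048, -0.999]]
force: [-0.4, -0.7, -3.7]
opening: 0.686
```

```bash
python3 plan.py 0.5465 -0.1878 0.046 -17.9 3
```

```text
t22.82 pos [ 0.5473 -0.1891  0.0499] yaw -17.97deg jig(mm) 2.6 -437.9 F [-0.4 -0.7 -3.7] (jig -0.3 -0.7) open 0.686
[[[-0.9, -0.7, 2.8], -0.001], [[-0.3, -0.3, 1.1], -0.0], [[0.0, 0.0, -0.0], -0.0], [[0.0, 0.0, -0.0], -0.0], [[0.0, 0.0, -0.0], -0.0]]
```

send_rows:
  motion:
    - [[-0.5,-1,1],0]
    - [[-0.3,0,1],0]
    - [[0,0,1],0]
    - [[0,0,1],0]
    - [[0,0,0.5],0]

```text
time_s: 23.23
position: [0.5469, -0.1878, 0.0457]
tcp_rot: [[0.951, -0.308, -0.002], [-0.308, -0.95, -0.05], [0.014, 0.048, -0.999]]
force: [-0.4, 0.1, 5.1]
opening: 0.681
```

```bash
python3 plan.py 0.5465 -0.1878 0.046 -17.9 3
python3 - <<'E'
from rig import capture
from vis import *
D={c:capture(c) for c in("scene","top")}
out=[]
for c,(x0,y0,w) in(("top",(320,130,100)),("scene",(215,155,100))):
    d=D[c];im=cv2.resize(d["image"][y0:y0+w,x0:x0+w],(395,395),interpolation=cv2.INTER_CUBIC);s=395/w
    for nm,p,col in(("barst",(.546,-.1876,-.311),(0,0,255)),):
        for q in BOX[nm](p):
            h=cv2.convexHull(((proj(d,q)-[x0,y0]+.5)*s).astype(np.float32));cv2.polylines(im,[h.astype(int)],True,col,1)
    out.append(im)
cv2.imwrite("pics/c15.png",np.hstack(out))
E
```

```text
t23.23 pos [ 0.5469 -0.1878  0.0457] yaw -17.95deg jig(mm) 2.0 -436.7 F [-0.4  0.1  5.1] (jig -0.4 0.1) open 0.681
[[[-0.4, 0.1, -0.3], -0.001], [[0.0, 0.0, -0.0], -0.0], [[0.0, 0.0, -0.0], -0.0], [[0.0, 0.0, -0.0], -0.0], [[0.0, 0.0, -0.0], -0.0]]
```

View pics/c15.png

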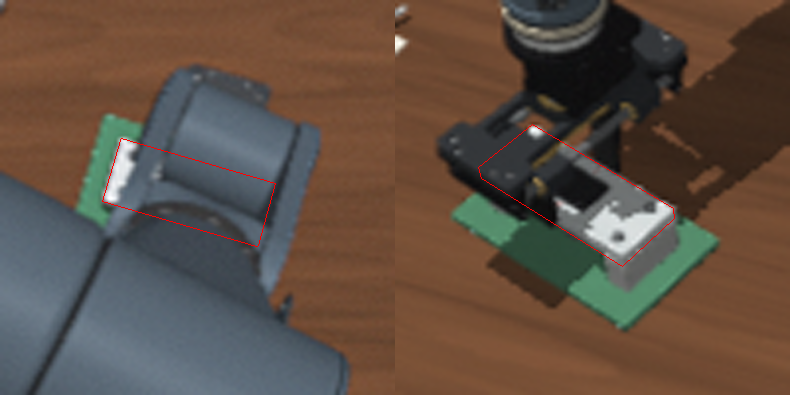

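The bar has landed (the force reading went from -3.7 N to +5.1 N) and it matches the predicted outline in both views. Releasing.

send_rows:
  motion:
    - [[0,0,0],0]
    - [[0,0,0],0]
    - [[0,0,0],0]
    - [[0,0,0],0]
    - [[0,0,0],0]
  gripper: 0.0

```text
time_s: 23.75
position: [0.5488, -0.189, 0.0465]
tcp_rot: [[0.951, -0.309, 0.003], [-0.308, -0.95, -0.053], [0.019, 0.049, -0.999]]
force: [-0.2, 0.0, -0.1]
opening: 0.956
```

send_rows:
  motion:
    - [[0,0,0],0]
    - [[0,0,0],0]
    - [[0,0,0],0]
    - [[0,0,0],0]
    - [[0,0,0],0]

```text
time_s: 24.17
position: [0.5491, -0.1893, 0.0463]
tcp_rot: [[0.951, -0.309, 0.004], [-0.308, -0.95, -0.053], [0.02, 0.049, -0.999]]
force: [0.9, -0.0, -0.1]
opening: 1.002
```

```bash
python3 plan.py 0.5465 -0.1878 0.046 -17.9 3
```

```text
t24.17 pos [ 0.5491 -0.1893  0.0463] yaw -17.95deg jig(mm) 4.3 -438.0 F [ 0.9 -0.  -0.1] (jig 0.9 0.1) open 1.002
[[[-2.9, -0.6, 0.3], -0.001], [[0.0, 0.0, -0.0], -0.0], [[0.0, 0.0, -0.0], -0.0], [[0.0, 0.0, -0.0], -0.0], [[0.0, 0.0, -0.0], -0.0]]
```

Open with clearance on both sides. Straight up, then clear of the view.

send_rows:
  motion:
    - [[-2,0,-4],0]
    - [[0,0,-8],0]
    - [[0,0.5,-12],0]
    - [[0,0.5,-15],0]
    - [[0,0.5,-20],0]

```text
time_s: 24.58
position: [0.543, -0.1852, 0.1046]
tcp_rot: [[0.951, -0.309, -0.005], [-0.308, -0.95, -0.048], [0.01, 0.047, -0.999]]
force: [0.2, 0.8, -1.2]
opening: 1.002
```

send_rows:
  motion:
    - [[0,0,-30],0]
    - [[0,10,-30],0]
    - [[0,30,-10],0]
    - [[0,38,0],0]
    - [[0,38,0],0]

```text
time_s: 25.0
position: [0.5099, -0.2877, 0.1914]
tcp_rot: [[0.955, -0.297, 0.003], [-0.297, -0.954, -0.05], [0.018, 0.047, -0.999]]
force: [0.3, 1.0, -0.1]
opening: 0.997
```

send_rows:
  motion:
    - [[-10,38,0],0]
    - [[-10,38,0],0]
    - [[-10,38,0],0]
    - [[-10,30,0],0]
    - [[0,0,0],0]

```text
time_s: 25.42
position: [0.425, -0.4262, 0.2054]
tcp_rot: [[0.954, -0.299, 0.011], [-0.298, -0.952, -0.063], [0.029, 0.057, -0.998]]
force: [-0.2, -0.1, 0.3]
opening: 0.999
```

```bash
python3 plan.py 0.5465 -0.1878 0.046 -17.9 3
python3 - <<'E'
from rig import capture
from vis import *
D={c:capture(c) for c in("scene","top")}
cv2.imwrite("pics/top16.png",D["top"]["image"])
out=[]
for c,(x0,y0,w) in(("top",(320,130,100)),("scene",(215,155,100))):
    d=D[c]
    p,e=fit(d,"barst",(.546,-.1876,-.311));q,e2=fit(d,"stand",(.546,-.1876,-.311))
    print(c,np.round(p,4),round(e,3),"stand",np.round(q,4),round(e2,3))
    im=cv2.resize(d["image"][y0:y0+w,x0:x0+w],(395,395),interpolation=cv2.INTER_CUBIC);s=395/w
    for qq in BOX["barst"](p):
        h=cv2.convexHull(((proj(d,qq)-[x0,y0]+.5)*s).astype(np.float32));cv2.polylines(im,[h.astype(int)],True,(0,0,255),1)
    out.append(im)
cv2.imwrite("pics/c16.png",np.hstack(out))
E
```

```text
t25.42 pos [ 0.425  -0.4262  0.2054] yaw -17.36deg jig(mm) -100.0 -684.2 F [-0.2 -0.1  0.3] (jig -0.2 -0.2) open 0.999
[[[0.4, -2.5, 1.5], 0.009], [[0.4, -2.5, 1.5], -0.0], [[0.4, -2.5, 1.5], -0.0], [[0.4, -2.5, 1.5], -0.0], [[0.4, -2.5, 1.5], -0.0]]
top [ 0.5466 -0.1881 -0.3107] 0.022 stand [ 0.5464 -0.1876 -0.3129] 0.009
scene [ 0.5422 -0.1882 -0.286 ] 0.139 stand [ 0.5438 -0.1873 -0.3173] 0.038
```

View pics/c16.png

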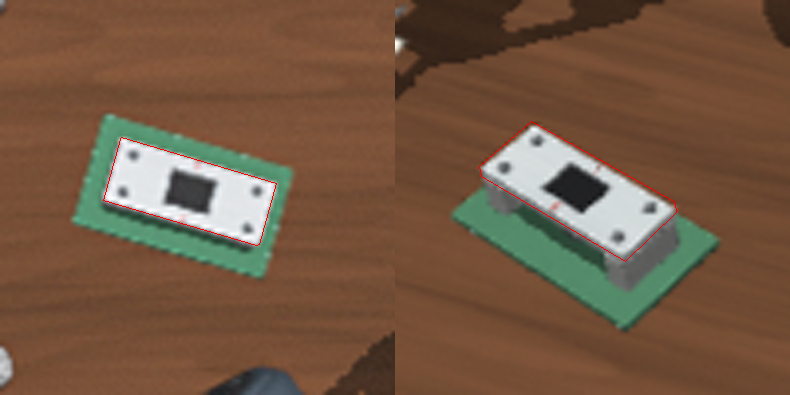

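View pics/top16.png

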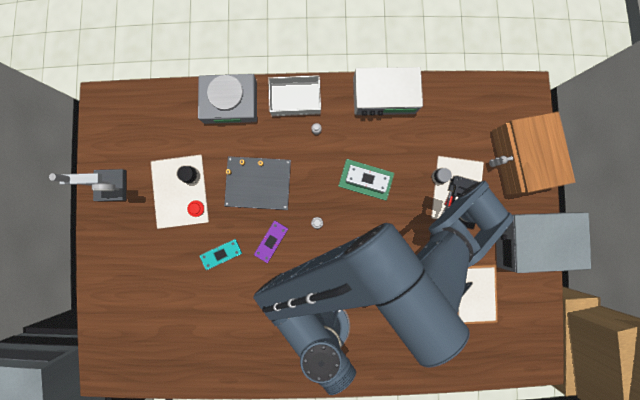

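The bar lies on both rests. In the top view it is within about 0.5 mm and 0.002 rad of the stand's centre, and the bystanders are where they were. The gripper is still, 0.2 m up. Handing in.

```bash
python3 -c "
from rig import bot
print(bot.hand_in())"
```

```text
the job is handed in; nothing more can be done
None
```

The job is handed in at about 25 s of the 72 s allowed. No verdict was reported, so the results below are my own checks.

- **Side pins:** with closed fingers I slid the bar about 60 mm until it stopped on both side pins. The wrist force rose from about 3 N while sliding to about 9 N. That is just under the 10–20 N suggested for seating, but well over the 2 N needed.
- **End pin:** I then slid it along the pins onto the end pin, reaching about 11.5 N. The top camera showed it flush on all three pins, about 1 mm and 0.004 rad from my estimate of home.
- **Lift:** I gripped it at mid-length, within about 1 mm by the arm's position, and lifted it straight up. Drift during the lift was about 2 mm.
- **Placing:** it touched down on the rests with about 8 N, and I opened the gripper and backed away. The top camera puts it about 0.5 mm and 0.002 rad off the stand's centre.
- **Bystanders:** the weights, canisters and red cap look unmoved in the last picture. The arm partly hides the screwdriver there, but it never touched it.

**Checks that disagreed:**
- **Scene-camera fit:** this fit of the placed bar was worse, about 2 mm and 0.03 rad off the stand. Its mask misses the bar's shaded side face, so I trusted the top view. Both readings are within tolerance.
- **Tool tilt:** the tool drifted to about 3° of tilt during the pushes. Most of it was about the jaw axis, which does not tilt a gripped bar.

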